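Lever open the instrument case with a spatula

ROBOT

A 6-joint arm with a two-finger parallel gripper is mounted at the origin on a cart in front of the work surface, level with it; the furniture and walls round the work are solid. World frame = base frame: x ahead of the robot, y to its left, z up, the work surface at z = 0. Lengths are in mm, angles in degrees, forces in N, time in s.
With the tool pointing down it reaches from about 350 to 850 mm from the base axis. Payload 8.1 kg.
Tool frame: the origin (TCP) lies between the finger pads; the fingertips stand 17 mm ahead of it and the grasp point (between the pads) lies 2 mm behind it; z points along the fingers, y is the line along which they close (so a half turn about z gives the same grasp; the last joint's range is limited). The gripper opens to 85 mm and grips with 20 to 120 N. Pads are 22 mm wide; open, the fingers measure 114 mm over their backs; the gripper's body (76 mm by 85 mm) begins 54 mm behind the grasp point. The pads swing forward as they close: fully open they stand 13 mm farther back than shut.
Start: joints at [-79.836, 7.471, 85.268, -0, 87.261, -4.893], TCP at [155.892, -579.399, 248.292] pointing down, gripper open.
Joint ranges: [-169.43, 169.43], [-51.17, 129.36], [1.28, 143.12], [-76.62, 256.62], [0, 156.53], [-152.29, 152.29]. Speed limits (degrees/s): [136.94, 136.94, 159.86, 180, 180, 180].

INTERFACE

Orientations are given as [roll, pitch, yaw] about the fixed x, y, z axes, in that order (R = Rz(yaw) Ry(pitch) Rx(roll)).
In Python, from bench import sense, snapshot, hand_in, trace, place_of gives the robot as it stands.
- The arm moves only by the shell command python3 -m handwheel 'ROWS' [FORCE]. ROWS is JSON, a list of rows, each a list of 7 numbers: the opening, from -1 (shut) to 1 (fully open), then the shift along the tool's x, y, z in cm, then the turn, a rotation vector about the tool's x, y, z in rad. A call has 1 to 12 rows; each row shifts and turns the commanded pose from where the row before left it, along the tool's axes as they then stand; what a row does not reach is not made up. A row lasts 1/12 s, in which the tool goes at most 41.7 mm and 7.16 degrees, less where a joint would pass 70% of its speed; a pose out of reach is approached as far as the arm can. A call with a gripper value outside its range is refused whole. The fingers move at their own pace and stop on an object; FORCE is the grip in N (left out, the last holds). Time passes only in rows, so rows that do not move let the fingers close. It gives the time, the measured TCP pose, the force, the opening and the grip force at its end, in the units of the state.
- sense(): the state, without advancing time (a new reading comes with each control period).
- snapshot(name): name is "side" or "top" or "wrist"; returns a dict with "image" (384x512x3 uint8, red, green, blue), "intrinsics" (3x3 intrinsics, pixels), "R" (3x3) and "t" (3): a world point X has camera coordinates R X + t. Camera axes: x right, y down, z forward; pixel columns grow to the right and rows downward; lengths in mm; the calibration is good to about 2 mm. A picture is of the moment at which its call begins. There is no depth.
- hand_in(): hands the job in; it is judged then, once.
Trained networks look in a picture, given as the dict that the camera call returned (one of the last four; its "shot" number tells which), for a name from the list of things; names that differ only in an ending like _2 or _b are one class to them, and where a whole thing is asked for, a point or a joint stands for the part that bears it (a point fixed in the world has none). Each returns a list of dicts, best first, with "conf" (0 to 1); they miss things now and then, are a little off and sometimes report something else, mostly with a low value. They report only what shows in the picture. A call takes as long as a camera call. They do not tell look-alikes from the thing itself.
- trace(picture, query): "pixels" (384x512 bool, what is visible of it).
- place_of(picture, query): "location" ([x, y, z] in mm, in world coordinates, good to about 4 mm: a listed point, or the origin of a listed thing).
The state is a dict: "time": time; "joint_pos": joint angles; "qd": joint speeds; "joint_efforts": joint torques, N m; "tool_pos": TCP position; "tcp_rot": TCP orientation; "ft_force": force on the tool from outside, world axes, zero at the start; "wrist_torque": the same for the moment, N m; "finger_gap": finger opening in mm; "grip_force": force on a finger pad.
Only numpy, scipy, OpenCV 4.12 (cv2) and the standard library are available. Lean on these libraries where they do the work, as an engineer would, in place of code of your own. Each camera call takes 0.05 s, during which the arm holds its last target. There are 200 camera calls.

TASK

Take the mixing spatula from its steel rest, slip its blade into the notch under the front edge of the closed instrument case's lid, and with it lever the lid up and fold it right back past upright so that the film applicator inside can be taken. Then lay the spatula back on its rest the way round you found it. The lid must be moved with the spatula only, never touched by the robot itself; leave the jars and the metal beaker around them where they stand.

Things in the scene. Friction and masses are not known exactly. Their poses are not given: they have to be found in the camera images.
- case: Low grey plastic instrument case with a plain aluminium lid, fixed to the bench, 150 (x) x 170 (y) x 60 mm high without the lid, walls 5 mm. Origin: centre of its underside. Its x axis points from the front wall (with the notch) to the rear wall (with the hinge), z up; it may stand left or right, and turned up to 0.25 rad. A steel film applicator lies inside, its top 42 mm above the case's underside.
- notch (a point): Centre of the mouth of the pry notch, on the outer face of the front wall, 54 mm above the bench. The notch is cut out of the top of the front wall: 80 mm wide, 12 mm high (48 to 60 mm above the bench), open below the lid and through to the hollow inside. Axes as the case's.
- hinge_line (a point): Middle of the lid's hinge axis, along the case's y, at the rear top edge of the case: 60 mm above the bench, 75 mm behind the case's origin.
- lid_edge (a point): Middle of the lower front edge of the lid; it moves with the lid, 150 mm from the hinge line, and lies 6 mm above the notch's centre when shut. The lid is a flat plate, 150 x 170 mm, 6 mm thick, 0.11 kg, its underside 60 mm above the bench when shut, its front edge flush with the front wall. It has no handle.
- lid (a joint): Angle of the lid: 0 shut, 1.57 upright, 1.8 at its stop. The hinge is stiff (0.12 N m of friction), so the lid stays where it is left; about 1.5 N at its front edge moves it.
- spatula: Mixing spatula, loose, 202 mm long, 0.06 kg. Its wooden handle, 20 mm wide and 10 mm thick, runs from y = +6 to +101 mm; its steel blade, 22 mm wide and 2 mm thick, runs from y = +9 to its tip at y = -101 mm, at half the handle's thickness (4 to 6 mm above the origin). Origin: underside of the handle's thickness, at the middle of the length; -y points along the blade to the tip, z up.
- spatula_tip (a point): The tip of the blade: 101 mm to -y of the spatula's origin and 5 mm above it.
- rest: Fixed steel rest, origin at the centre of its underside: base 200 x 60 x 5 mm, two bars across it, each 10 mm long and 48 mm wide, with 5 mm lips 40 mm apart: at x = -88 mm, 30 mm high, under the handle's end; at x = +50 mm, 34 mm high, under the blade. The spatula lies along x, tip to +x, its origin within 4 mm of the rest's in x and y and 30 mm above; between the bars it hangs free.
- jar: Bystander, loose: red-brown jar with a gold screw lid, the gold-lidded jar nearest the middle of the work, 68 mm across, 98 mm high; origin at the centre of its underside.
- beaker: Bystander, loose: small metal beaker, 59 mm across, 67 mm high; origin at the centre of its underside.
Mind the look-alikes: they are no part of the job. Of the things that look like the rest, the larger one is meant.

How it is judged:
By the outcome, as a careful person would: the job done as asked, in the order asked, and still so for the second after the job is handed in, with the robot touching nothing.
It also fails if it takes over 59 s, if anything falls off the work surface, if the arm or the gripper's body presses on something with over 40 N, if the wrist force passes 120 N, or if a joint passes its speed limit or range.

## Working session

There is one attempt and no reset: what is moved stays moved. The work goes in short steps, Python scripts to look and compute and a shell command to move; the robot and the scene stay as the last step left them, time stands still between calls to the robot, and variables do not carry over. Pictures are saved under pics/ and viewed, at most 13 in all, crops included, and the job is handed in when it is done.

```bash
mkdir -p pics; cat > h.py <<'E'
import numpy as np,cv2
from bench import sense,snapshot,trace,place_of
np.set_printoptions(precision=1,suppress=True)
def save(p,n): cv2.imwrite('pics/'+n,p['image'][:,:,::-1])
def px(p,X):
    c=p['R']@np.array(X,float)+p['t']; u=np.array(p['intrinsics'])@c; return u[:2]/u[2]
def back(p,uv,z):
    R=np.array(p['R']);t=np.array(p['t']);K=np.array(p['intrinsics'])
    d=R.T@np.linalg.solve(K,[uv[0],uv[1],1.]);o=-R.T@t
    return o+d*(z-o[2])/d[2]
E
python3 - <<'E'
from h import *
a=snapshot('top');b=snapshot('side')
im=np.hstack([a['image'],b['image']])
cv2.imwrite('pics/a.png',cv2.resize(a['image'],(768,576))[:,:,::-1]);cv2.imwrite('pics/b.png',cv2.resize(b['image'],(768,576))[:,:,::-1])
for n in ['case','notch','hinge_line','lid_edge','spatula','spatula_tip','rest','jar','beaker']:
  for p,l in((a,'top'),(b,'side')):
    for d in place_of(p,n)[:4]: print(n,l,round(d['conf'],2),np.array(d['location']),px(p,d['location']))
print(sense())
E
```

```text
case top 0.72 [ 638.6 -212.4    3.7] [333.5 178.9]
case side 0.61 [ 633.  -207.7   -2.5] [291.6 294.3]
notch top 0.66 [ 563.3 -200.5   52.3] [332.7 207. ]
notch side 0.74 [ 563.  -201.6   57.3] [253.4 276.1]
hinge_line top 0.84 [ 708.3 -218.7   61.3] [339.  148.1]
hinge_line side 0.74 [ 708.5 -220.6   58.9] [337.2 269.3]
lid_edge top 0.82 [ 563.4 -200.8   55.7] [333.1 206.9]
lid_edge side 0.64 [ 556.7 -207.3   60.5] [250.6 277.9]
lid_edge side 0.64 [ 563.3 -202.7   56.5] [253.7 276.9]
spatula top 0.68 [632.4 178.3  26.6] [180.8 182.4]
spatula top 0.67 [727.1 161.3  35.2] [187.  144.8]
spatula side 0.84 [629.1 181.8  30.2] [243.4 160.9]
spatula_tip top 0.75 [726.9 162.6  36.3] [186.4 144.8]
spatula_tip side 0.8 [733.6 160.5  33.8] [288. 159.]
rest top 0.88 [627.9 183.1   1.5] [180.6 185.2]
rest top 0.77 [431.2  33.3   2. ] [239.1 261.2]
rest side 0.79 [430.6  32.4   2. ] [167. 223.]
rest side 0.59 [629.7 177.1  -1.4] [244.2 172.7]
rest side 0.37 [ 637.7 -209.4   -3.1] [294.3 294.7]
jar top 0.65 [785.3  -1.3   0. ] [251.1 124.6]
jar side 0.85 [785.5  -7.7  -1.3] [331.9 211.6]
beaker side 0.67 [572.4   9.3  -3.1] [234.9 221.8]
beaker side 0.42 [788.   -4.7  -1.2] [332.5 210.5]
{'time': 1.0, 'joint_pos': array([-79.8,   7.5,  85.3,  -0. ,  87.3,  -4.9]), 'qd': array([-0. ,  0.1,  0. , -0. ,  0.1,  0.1]), 'joint_efforts': array([ -0. , -56.9, -50.1,  -0. ,   0. ,  -0. ]), 'tool_pos': array([ 155.9, -579.4,  248.3]), 'tcp_rot': array([-180. ,    0. ,   15.1]), 'ft_force': array([0.5, 0.8, 0.7]), 'wrist_torque': array([ 0.,  0., -0.]), 'grip_force': 0.0, 'finger_gap': 85.51977351650238}
```

View pics/a.png

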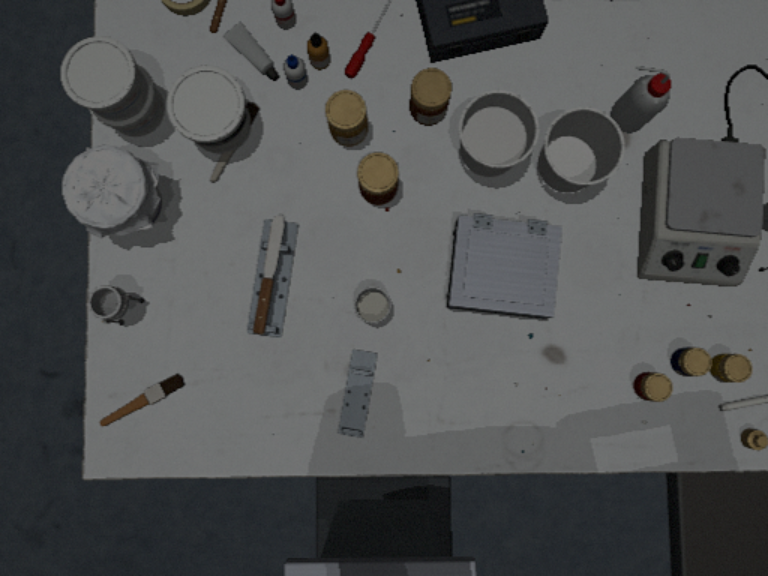

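View pics/b.png

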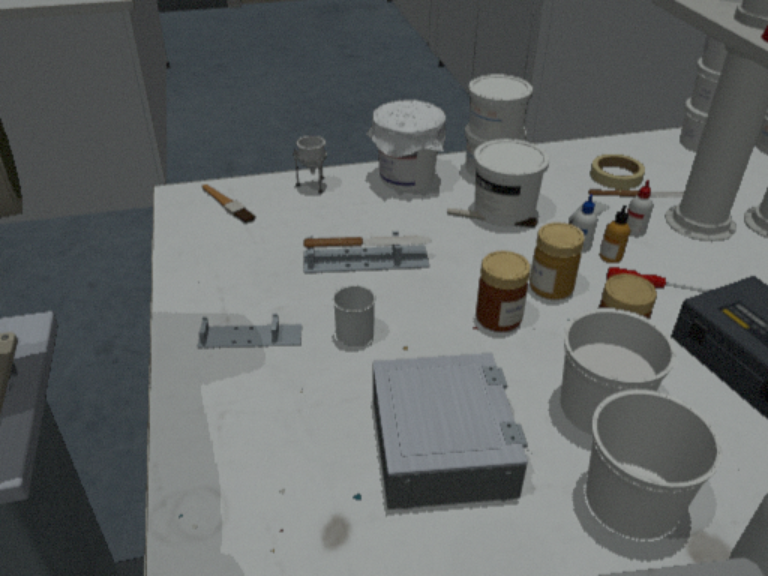

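The top view shows the spatula on the long rest at (270,275) in the doubled picture. Look-alikes:
- **Rests:** the smaller empty rest is at (357,393).
- **Spatula:** a brush is at (140,400) and a second stick at (235,150).
- **Jars:** gold-lidded ones are at (347,115), (430,95) and (378,178). The last is the one meant.
- **Beaker:** the one by the work is at (373,306), another is at (110,303).

The case with its aluminium lid is at (505,265). I choose the spatula at (270,275) and will check it in a crop.

```bash
python3 - <<'E'
from h import *
a=snapshot('top');b=snapshot('side')
c=cv2.resize(a['image'][130:240,150:260],None,fx=4,fy=4,interpolation=cv2.INTER_CUBIC)
d=cv2.resize(b['image'][145:190,190:300],(440,180),interpolation=cv2.INTER_CUBIC)
cv2.imwrite('pics/c.png',np.vstack([c,d])[:,:,::-1])
for n,z in (('spatula',35),('lid',66),('rest',3)):
  for p,l in((a,'top'),(b,'side')):
    for d in trace(p,n)[:2]:
      m=np.array(d['pixels']);v,u=np.nonzero(m)
      W=np.array([back(p,(x,y),z)[:2] for x,y in zip(u,v)],np.float32)
      (cx,cy),(w,h),an=cv2.minAreaRect(W);q=cv2.fitLine(W,cv2.DIST_L2,0,.01,.01).ravel()
      print(n,l,round(d['conf'],2),len(u),(u.mean(),v.mean()),'rect',np.array([cx,cy,w,h,an]),'line yaw',np.degrees(np.arctan(q[1]/q[0])),q[2:])
for n in ['notch','hinge_line','spatula','spatula_tip','rest','beaker']:
  for p,l in((a,'top'),(b,'side')):
    for d in place_of(p,n)[:2]: print(n,l,round(d['conf'],2),np.array(d['location']))
E
```

```text
spatula top 0.87 593 (np.float64(178.80944350758853), np.float64(183.77740303541316)) rect [629.4 181.8  20.9 198.4  80.2] line yaw -9.863725 [628.2 181.9]
spatula side 0.98 481 (np.float64(237.63201663201664), np.float64(160.76715176715177)) rect [627.9 174.6  33.4 197.6  77. ] line yaw -10.481116 [614.6 178.6]
spatula side 0.37 9005 (np.float64(297.4308717379234), np.float64(287.5460299833426)) rect [ 641.6 -211.3  227.3  168.2   82.3] line yaw 76.30096 [ 637.1 -221.5]
lid top 0.93 4063 (np.float64(337.387890721142), np.float64(177.00541471818852)) rect [ 636.5 -211.2  169.2  149.2   82.8] line yaw 83.3331 [ 636.  -211.7]
lid side 0.88 6751 (np.float64(296.5591764183084), np.float64(276.50333283957934)) rect [ 634.1 -216.8  176.2  151.9   82.4] line yaw 82.24892 [ 632.8 -224.2]
rest top 0.91 971 (np.float64(238.28012358393408), np.float64(261.6045314109166)) rect [430.2  35.3  44.  143.6  79.3] line yaw -10.725099 [430.3  35.5]
rest top 0.78 1114 (np.float64(183.84290843806104), np.float64(185.44254937163376)) rect [629.  179.3  63.1 200.   81.7] line yaw -7.863598 [627.3 174.5]
rest side 0.83 1034 (np.float64(165.8549323017408), np.float64(223.35009671179884)) rect [429.9  39.7  65.9 145.4  79.4] line yaw -12.329164 [428.1  30.8]
notch top 0.92 [ 562.9 -203.7   52.5]
notch side 0.77 [ 563.8 -199.2   56.5]
hinge_line top 0.93 [ 708.3 -218.8   59.4]
hinge_line top 0.41 [575.5   5.   -0.4]
hinge_line side 0.69 [ 704.7 -218.1   60.4]
spatula top 0.84 [630.8 178.5  27.4]
spatula top 0.25 [ 563.3 -203.6   52. ]
spatula side 0.8 [629.3 183.4  28. ]
spatula_tip top 0.67 [726.8 163.6  39.4]
spatula_tip side 0.78 [735.8 159.1  35.2]
rest top 0.88 [626.  181.4  -2.8]
rest top 0.77 [433.9  35.    0.9]
rest side 0.83 [627.3 175.2  -3.9]
rest side 0.82 [427.1  32.7   3.2]
beaker top 0.67 [576.2   9.3  -0.9]
beaker top 0.39 [786.7  -2.5   1.7]
```

View pics/c.png

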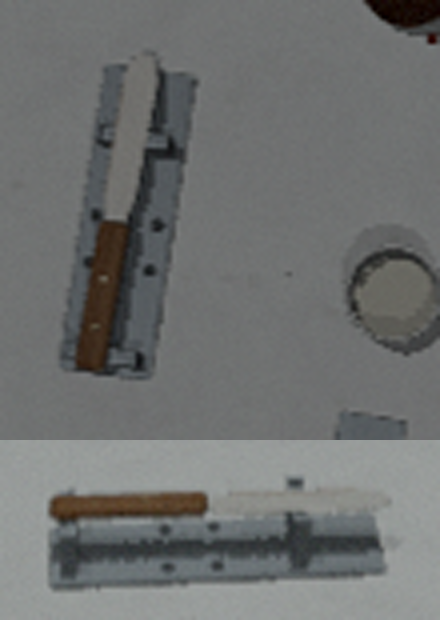

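The crop shows the wooden handle at its lower left (105,295), with the pale blade running up to the tip at (145,55). It lies on the 200 mm rest with both bars, so the choice is confirmed. Now the approach.

```bash
python3 -m handwheel '[[1,0,0,0,0,0,0.109],[1,0,0,0,0,0,0.109],[1,0,0,0,0,0,0.109],[1,0,0,0,0,0,0.109],[1,1.22,-3.46,0,0,0,0],[1,1.22,-3.46,0,0,0,0],[1,1.22,-3.46,0,0,0,0],[1,1.22,-3.46,0,0,0,0],[1,1.22,-3.46,0,0,0,0],[1,1.22,-3.46,0,0,0,0],[1,1.22,-3.46,0,0,0,0],[1,1.22,-3.46,0,0,0,0]]' 40
python3 -m handwheel '[[1,1.22,-3.46,0,0,0,0],[1,1.22,-3.46,0,0,0,0],[1,1.22,-3.46,0,0,0,0],[1,1.22,-3.46,0,0,0,0],[1,1.22,-3.46,0,0,0,0],[1,1.22,-3.46,0,0,0,0],[1,1.22,-3.46,0,0,0,0],[1,1.22,-3.46,0,0,0,0],[1,1.22,-3.46,0,0,0,0],[1,1.22,-3.46,0,0,0,0],[1,1.22,-3.46,0,0,0,0],[1,0,0,0,0,0,0]]'
```

```text
time: 3.0
tool_pos: [300.2, -322.0, 248.5]
tcp_rot: [180.0, -0.0, -9.9]
ft_force: [1.3, 0.6, -0.3]
finger_gap: 85.3
grip_force: 0.0
time: 4.0
tool_pos: [499.3, 33.4, 248.2]
tcp_rot: [-179.9, -0.0, -9.7]
ft_force: [0.6, -0.2, -0.1]
finger_gap: 85.9
grip_force: 0.0
```

```bash
python3 -m handwheel '[[1,1.2,-3.36,0,0,0,0],[1,1.2,-3.36,0,0,0,0],[1,1.2,-3.36,0,0,0,0],[1,1.2,-3.36,0,0,0,0],[1,1.2,-3.36,0,0,0,0],[1,0,0,3.2,0,0,0],[1,0,0,3.2,0,0,0],[1,0,0,3.2,0,0,0],[1,0,0,0,0,0,0]]'
python3 - <<'E'
from h import *
w=snapshot('wrist');cv2.imwrite('pics/d.png',w['image'][:,:,::-1])
for n,z in (('spatula',38),):
    for d in trace(w,n)[:2]:
      m=np.array(d['pixels']);v,u=np.nonzero(m)
      W=np.array([back(w,(x,y),z)[:2] for x,y in zip(u,v)],np.float32)
      (cx,cy),(ww,h),an=cv2.minAreaRect(W);q=cv2.fitLine(W,cv2.DIST_L2,0,.01,.01).ravel()
      yaw=np.arctan(q[1]/q[0]);print(d['conf'],len(u),np.array([cx,cy,ww,h,an]),'yaw',np.degrees(yaw),q[2:])
      s=(W-q[2:])@[np.cos(yaw),np.sin(yaw)];print('ends',q[2:]+s.min()*q[:2],q[2:]+s.max()*q[:2])
print(px(w,[629.4,181,35]),sense()['tool_pos'])
E
```

```text
time: 4.75
tool_pos: [581.0, 182.4, 144.2]
tcp_rot: [179.7, 0.6, -9.9]
ft_force: [-1.3, -1.1, -1.9]
finger_gap: 85.5
grip_force: 0.0
0.63 6619 [626.3 179.7  22.4 195.8  79.7] yaw -9.900483 [639.6 177.2]
ends [529.8 196.4] [722.7 162.7]
[248.1 137.9] [584.5 182.9 151.3]
```

View pics/d.png

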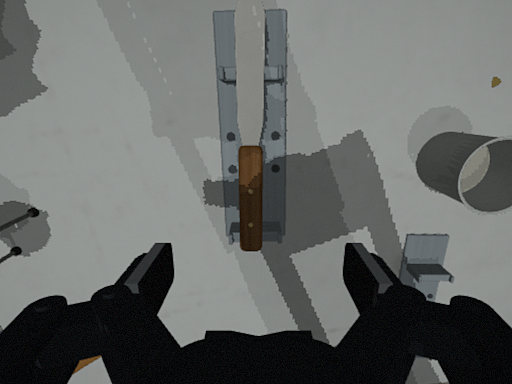

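The wrist view shows the handle from (250,148) to (250,250) between the open fingers, lined up with the tool, and the rest's lips around it. I'll descend and grip.

```bash
python3 -m handwheel '[[1,0.2,-0.4,2,0,0,0],[1,0,0,2.5,0,0,0],[1,0,0,2.5,0,0,0],[1,0,0,2.5,0,0,0],[1,0,0,1.8,0,0,0],[1,0,0,0.5,0,0,0],[1,0,0,0,0,0,0],[1,0,0,0,0,0,0]]' 40; python3 -m handwheel '[[-1,0,0,0,0,0,0],[-1,0,0,0,0,0,0],[-1,0,0,0,0,0,0],[-1,0,0,0,0,0,0],[-1,0,0,0,0,0,0],[-1,0,0,0,0,0,0],[-1,0,0,0,0,0,0],[-1,0,0,0,0,0,0]]' 40
```

```text
time: 5.52
tool_pos: [590.1, 187.2, 37.1]
tcp_rot: [-179.9, -0.2, -9.9]
ft_force: [0.3, 0.1, -0.7]
finger_gap: 85.4
grip_force: 0.0
time: 6.18
tool_pos: [588.5, 187.0, 34.7]
tcp_rot: [-180.0, -0.0, -9.9]
ft_force: [-1.2, -0.9, 4.9]
finger_gap: 19.2
grip_force: 39.6
```

```bash
python3 -m handwheel '[[-1,0,0,0,0,0,0],[-1,0,0,-1,0,0,0],[-1,0,0,-2.5,0,0,0],[-1,0,0,-2.5,0,0,0],[-1,0,0,-2.5,0,0,0],[-1,0,0,-2.5,0,0,0],[-1,0,0,-2,0,0,0],[-1,0,0,0,0,0,0],[-1,0,0,0,0,0,0],[-1,0,0,0,0,0,0]]' 110
python3 - <<'E'
from h import *
a=snapshot('top');b=snapshot('side')
s=sense();print(s['tool_pos'],s['tcp_rot'],s['finger_gap'])
T=s['tool_pos'];y=np.radians(s['tcp_rot'][2]);tip=T+142.5*np.array([np.cos(y),np.sin(y),0])
for p in (a,b):
  print('exp',tip,px(p,tip))
  for d in place_of(p,'spatula_tip')[:2]: print(d['conf'],np.array(d['location']),px(p,d['location']))
cv2.imwrite('pics/e.png',cv2.resize(b['image'][60:260,160:400],None,fx=3,fy=3)[:,:,::-1])
E
```

```text
time: 7.02
tool_pos: [587.6, 186.8, 163.1]
tcp_rot: [180.0, 0.1, -9.9]
ft_force: [0.2, -0.8, -1.1]
finger_gap: 17.9
grip_force: 107.6
[587.  186.7 162.1] [179.9   0.2  -9.9] 17.826339081938944
exp [727.3 162.1 162.1] [177.9 133.8]
0.63 [727.3 161.9 164.4] [177.9 133.6]
0.43 [572.4   7.8  -0.8] [248.5 205.8]
exp [727.3 162.1 162.1] [287.9 111. ]
0.97 [730.2 160.4 160.6] [289.4 111.9]
0.73 [573.3   7.6  -3.2] [235.5 222.3]
```

View pics/e.png

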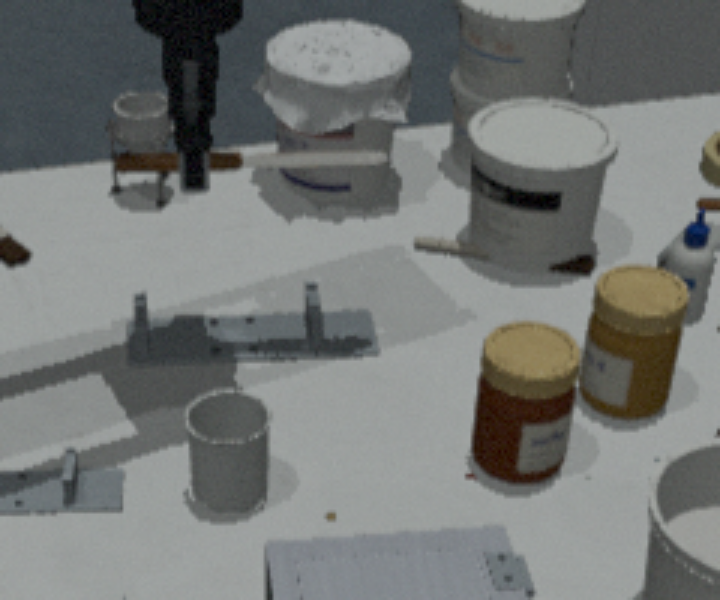

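The spatula is held level and its tip is at the expected spot (crop (385,158)). The rest is empty, and the beaker and jars are untouched. Next I'll carry it to the front of the notch.

```bash
python3 -m handwheel '[[-1,0,0,0,0,0,-0.047],[-1,-1.36,3.53,0,0,0,0],[-1,-1.36,3.53,0,0,0,0],[-1,-1.36,3.53,0,0,0,0],[-1,-1.36,3.53,0,0,0,0],[-1,-1.36,3.53,0,0,0,0],[-1,-1.36,3.53,0,0,0,0],[-1,-1.36,3.53,0,0,0,0],[-1,-1.36,3.53,0,0,0,0],[-1,-1.36,3.53,0,0,0,0],[-1,-1.36,3.53,0,0,0,0],[-1,-1.36,3.53,0,0,0,0]]'; python3 -m handwheel '[[-1,0,0,0,0,0,0],[-1,0,0,3,0,0,0],[-1,0,0,3,0,0,0],[-1,0,0,3,0,0,0],[-1,0,0,1.8,0,0,0],[-1,0,0,0,0,0,0],[-1,0,0,0,0,0,0],[-1,0,0,0,0,0,0]]'
python3 - <<'E'
from h import *
a=snapshot('top');b=snapshot('side')
s=sense();print(s['tool_pos'],s['tcp_rot'],s['finger_gap'])
T=s['tool_pos'];y=np.radians(s['tcp_rot'][2]);tip=T+143*np.array([np.cos(y),np.sin(y),0])
for p in (a,b):
 print('exp',tip,px(p,tip))
 for n in('spatula_tip','notch','lid_edge'):
  for d in place_of(p,n)[:1]: print(n,d['conf'],np.array(d['location']),px(p,d['location']))
cv2.imwrite('pics/f.png',cv2.resize(b['image'][190:350,150:360],None,fx=3.5,fy=3.5)[:,:,::-1])
E
```

```text
time: 8.22
tool_pos: [389.4, -180.5, 163.7]
tcp_rot: [-180.0, 0.0, -7.2]
ft_force: [0.1, 0.1, -0.3]
finger_gap: 17.6
grip_force: 107.7
time: 8.88
tool_pos: [391.6, -179.7, 57.4]
tcp_rot: [180.0, -0.1, -7.2]
ft_force: [-0.0, -1.0, -0.7]
finger_gap: 17.9
grip_force: 107.8
[ 392.3 -180.1   58.1] [179.9  -0.2  -7.2] 17.704791575026427
exp [ 534.2 -198.1   58.1] [332.5 218.8]
spatula_tip 0.76 [ 527.4 -199.2   58.8] [333.  221.6]
notch 0.78 [ 563.1 -202.3   51.9] [333.4 207.1]
lid_edge 0.87 [ 565.  -204.1   58.2] [334.6 206.2]
exp [ 534.2 -198.1   58.1] [236.6 277.1]
spatula_tip 0.71 [ 539.4 -197.3   56.2] [239.5 277. ]
notch 0.9 [ 565.4 -201.6   55. ] [254.7 276.8]
lid_edge 0.93 [ 556.5 -207.    60.6] [250.4 277.8]
```

View pics/f.png

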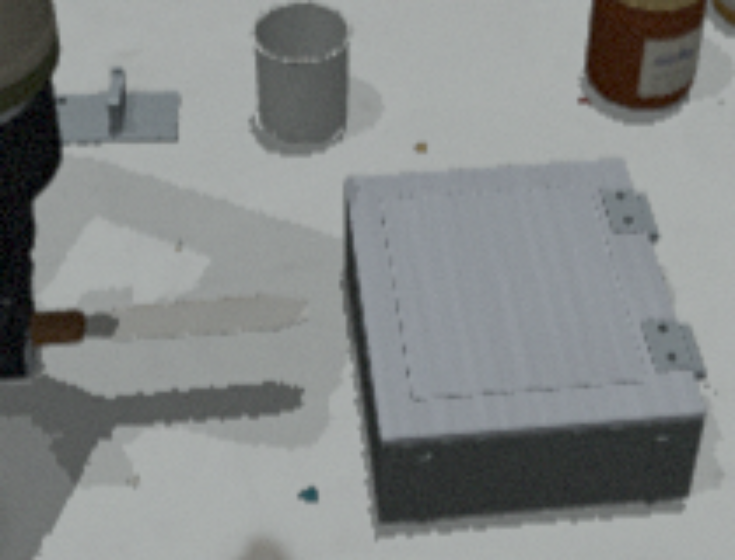

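The side view shows the blade tip at crop (303,308), in front of the case's front wall at (350,300) and level. It is about 4 mm high, so I'll lower it and insert.

```bash
python3 -m handwheel '[[-1,0,0,0.4,0,0,0],[-1,0.8,0,0,0,0,0],[-1,0.8,0,0,0,0,0],[-1,0.8,0,0,0,0,0],[-1,0.6,0,0,0,0,0],[-1,0.6,0,0,0,0,0],[-1,0.6,0,0,0,0,0],[-1,0.6,0,0,0,0,0],[-1,0,0,0,0,0,0],[-1,0,0,0,0,0,0],[-1,0,0,0,0,0,0]]'; python3 - <<'E'
from h import *
b=snapshot('side');s=sense();print(s['tool_pos'],s['tcp_rot'],s['ft_force'])
cv2.imwrite('pics/g.png',cv2.resize(b['image'][190:350,150:360],None,fx=3.5,fy=3.5)[:,:,::-1])
E
```

```text
time: 10.2
tool_pos: [438.3, -185.3, 52.1]
tcp_rot: [-180.0, 0.0, -7.2]
ft_force: [-0.3, 0.2, -0.5]
finger_gap: 17.6
grip_force: 107.8
[ 438.2 -185.3   52.2] [-180.     0.    -7.2] [ 0.6 -0.5 -0.9]
```

View pics/g.png

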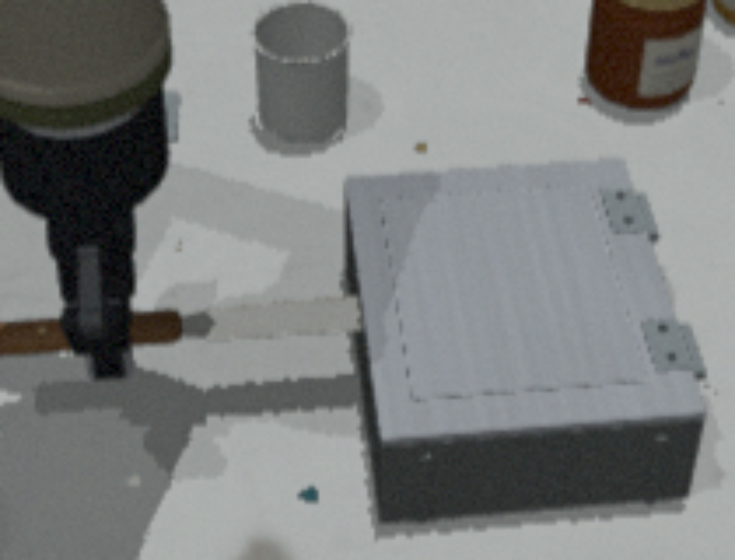

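The blade is in the notch: it goes under the lid edge at crop (357,312), about 18 mm deep, with no force. I'll start levering along the arc, with the tip at a radius of 132 mm from the hinge.

```bash
python3 -m handwheel '[[-1,0,0,-0.7,0,0,0],[-1,0.02,0,-0.86,0,0,0],[-1,0.09,0,-0.86,0,0,0],[-1,0.15,0,-0.85,0,0,0],[-1,0.19,0,-0.85,0,0,0],[-1,0.55,0,-1.63,0,0,0],[-1,0.77,0,-1.55,0,0,0],[-1,0,0,0,0,0,0],[-1,0,0,0,0,0,0]]'; python3 - <<'E'
from h import *
a=snapshot('top');b=snapshot('side');s=sense();print(s['tool_pos'],s['tcp_rot'],s['ft_force'],s['finger_gap'])
for p in (a,b):
 for n in('spatula_tip','lid_edge'):
  for d in place_of(p,n)[:1]: print(n,d['conf'],np.array(d['location']))
cv2.imwrite('pics/i.png',cv2.resize(b['image'][150:350,150:400],None,fx=3,fy=3)[:,:,::-1])
E
```

```text
time: 11.0
tool_pos: [457.5, -188.4, 127.0]
tcp_rot: [179.9, -0.2, -7.2]
ft_force: [0.7, 0.3, -0.8]
finger_gap: 17.7
grip_force: 107.8
[ 455.9 -187.6  124.9] [-180.     0.    -7.2] [ 0.1 -0.3 -1.4] 17.63758062185761
spatula_tip 0.67 [ 596.7 -205.   129.7]
spatula_tip 0.83 [ 602.8 -207.4  127.4]
lid_edge 0.92 [ 580.8 -205.2  141.8]
```

View pics/i.png

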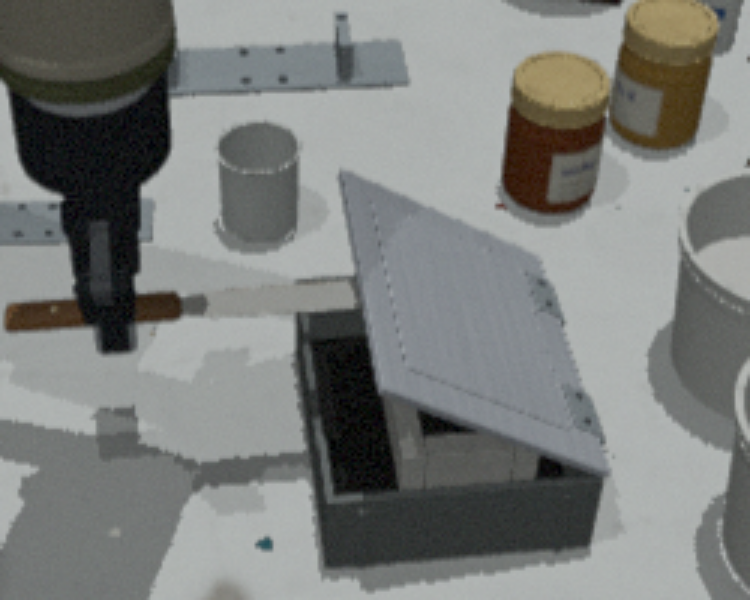

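The lid is about 33° up, riding on the blade tip at crop (358,292), with the gripper well clear. I'll carry on along the arc.

```bash
python3 -m handwheel '[[-1,0.96,0,-1.44,0,0,0],[-1,1.14,0,-1.29,0,0,0],[-1,1.29,0,-1.14,0,0,0],[-1,1.44,0,-0.96,0,0,0],[-1,1.55,0,-0.77,0,0,0],[-1,1.63,0,-0.55,0,0,0],[-1,1.7,0,-0.34,0,0,0],[-1,1.72,0,-0.11,0,0,0],[-1,1.72,0,0.11,0,0,0],[-1,0.5,0,0,0,0,0],[-1,0,0,0,0,0,0],[-1,0,0,0,0,0,0]]'; python3 - <<'E'
from h import *
a=snapshot('top');b=snapshot('side');s=sense();print(s['tool_pos'],s['tcp_rot'],s['ft_force'],s['finger_gap'])
for p in (a,b):
 for n in('spatula_tip','lid_edge','hinge_line'):
  for d in place_of(p,n)[:1]: print(n,d['conf'],np.array(d['location']))
cv2.imwrite('pics/j.png',cv2.resize(b['image'][100:350,150:450],None,fx=2.4,fy=2.4)[:,:,::-1])
E
```

```text
time: 12.3
tool_pos: [590.9, -204.7, 189.4]
tcp_rot: [-180.0, 0.1, -7.2]
ft_force: [0.3, -0.1, -1.2]
finger_gap: 17.4
grip_force: 107.8
[ 590.7 -204.8  189.9] [-180.     0.    -7.2] [-0.3 -1.  -0.2] 17.772551454626047
spatula_tip 0.47 [ 729.6 -223.4  191.6]
lid_edge 0.75 [ 738.3 -224.1  205.8]
spatula_tip 0.85 [ 736.2 -223.9  188.9]
lid_edge 0.77 [ 737.3 -229.1  209.7]
hinge_line 0.65 [ 706.6 -218.5   59.2]
```

View pics/j.png

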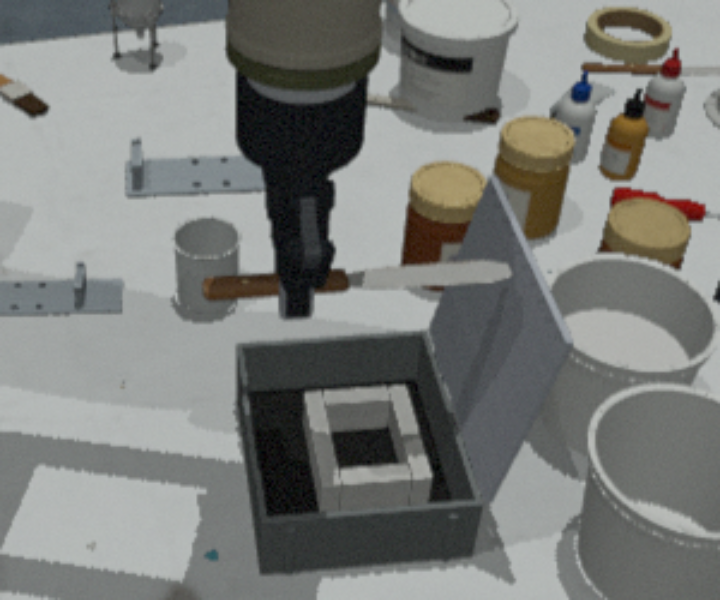

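The lid is about 101° open, leaning past upright. The edge measures (738,-227,208) against the hinge (707,-219,60), and the applicator is exposed. I'll withdraw and go back over the rest.

```bash
python3 -m handwheel '[[-1,-1,0,0,0,0,0],[-1,-2.5,0,0,0,0,0],[-1,-2.5,0,0,0,0,0],[-1,0,0,0,0,0,0.047],[-1,-0.09,-3.53,0,0,0,0],[-1,-0.09,-3.53,0,0,0,0],[-1,-0.09,-3.53,0,0,0,0],[-1,-0.09,-3.53,0,0,0,0],[-1,-0.09,-3.53,0,0,0,0],[-1,-0.09,-3.53,0,0,0,0],[-1,-0.09,-3.53,0,0,0,0],[-1,-0.09,-3.53,0,0,0,0]]';  python3 -m handwheel '[[-1,-0.09,-3.53,0,0,0,0],[-1,-0.09,-3.53,0,0,0,0],[-1,-0.09,-3.53,0,0,0,0],[-1,0,0,0,0,0,0],[-1,0,0,3,0,0,0],[-1,0,0,3,0,0,0],[-1,0,0,3,0,0,0],[-1,0,0,0,0,0,0],[-1,0,0,0,0,0,0],[-1,0,0,0,0,0,0]]'; python3 - <<'E'
from h import *
a=snapshot('top');b=snapshot('side');s=sense();print(s['tool_pos'],s['tcp_rot'],s['ft_force'],s['finger_gap'])
for p in (a,b):
 for n in('spatula_tip','lid_edge','spatula'):
  for d in place_of(p,n)[:2]: print(n,d['conf'],np.array(d['location']))
E
```

```text
time: 13.7
tool_pos: [573.6, 83.8, 190.5]
tcp_rot: [-180.0, -0.0, -9.9]
ft_force: [-0.1, 0.1, -1.6]
finger_gap: 17.3
grip_force: 107.9
time: 14.53
tool_pos: [590.1, 187.0, 102.0]
tcp_rot: [-180.0, -0.1, -9.9]
ft_force: [-0.4, 0.0, -0.0]
finger_gap: 17.5
grip_force: 108.0
[591.1 187.2 103.3] [-179.9   -0.2   -9.9] [ 0.9  0.9 -1.2] 17.830401288775256
spatula_tip 0.87 [725.1 159.8 102.2]
spatula_tip 0.61 [ 706.3 -215.1   59.1]
lid_edge 0.83 [ 741.1 -223.4  204.4]
spatula 0.79 [629.3 178.7  93.4]
spatula_tip 0.86 [733.8 161.2 105.5]
lid_edge 0.86 [ 736.  -226.9  210.9]
spatula 0.57 [632.9 180.7  97.5]
```

```bash
python3 -m handwheel '[[-1,-0.25,0,1.5,0,0,0],[-1,0,0,2,0,0,0],[-1,0,0,1.5,0,0,0],[-1,0,0,0.8,0,0,0],[-1,0,0,0.5,0,0,0],[-1,0,0,0.3,0,0,0],[-1,0,0,0,0,0,0],[-1,0,0,0,0,0,0],[-1,0,0,0,0,0,0]]'
```

```text
time: 15.68
tool_pos: [587.5, 187.5, 35.1]
tcp_rot: [-180.0, -0.1, -9.9]
ft_force: [0.7, 0.1, 0.4]
finger_gap: 17.5
grip_force: 108.1
```

```bash
python3 -m handwheel '[[-1,0,0,0.1,0,0,0],[-1,0,0,0,0,0,0],[-1,0,0,0,0,0,0]]' 30; python3 - <<'E'
from h import *
a=snapshot('top');b=snapshot('side');s=sense();print(s['tool_pos'],s['ft_force'],s['finger_gap'])
for p in (a,b):
 for n in('spatula_tip','spatula'):
  for d in place_of(p,n)[:1]: print(n,d['conf'],np.array(d['location']))
cv2.imwrite('pics/k.png',cv2.resize(b['image'][100:200,170:320],None,fx=4.5,fy=4.5)[:,:,::-1])
E
```

```text
time: 15.93
tool_pos: [587.5, 187.5, 35.0]
tcp_rot: [-180.0, -0.1, -9.9]
ft_force: [-4.5, -1.0, 8.8]
finger_gap: 17.3
grip_force: 109.4
[587.5 187.5  35. ] [-4.4 -0.3  8.6] 17.66753209783179
spatula_tip 0.61 [724.5 161.7  34.7]
spatula 0.81 [630.1 181.1  26.3]
spatula_tip 0.88 [731.3 164.7  32. ]
spatula 0.97 [627.9 179.6  29.8]
```

View pics/k.png

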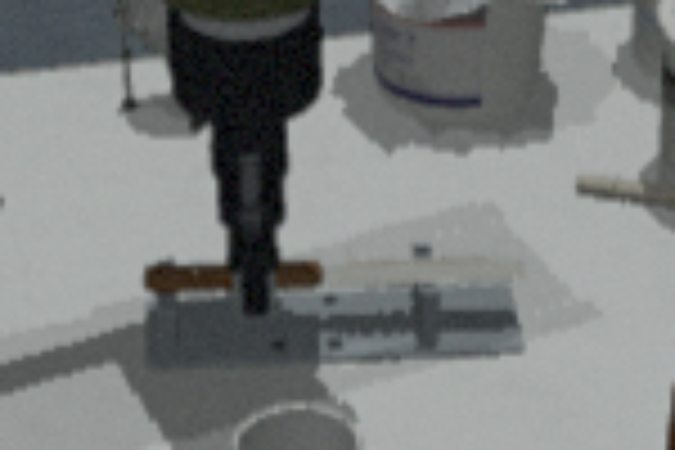

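The spatula lies on both bars (handle at (235,275), blade at (420,268)), and an 8.7 N upward contact force confirms it. I'll release it and retreat straight up.

```bash
python3 -m handwheel '[[-0.4,0,0,0,0,0,0],[-0.3,0,0,0,0,0,0],[-0.1,0,0,0,0,0,0],[0.2,0,0,0,0,0,0],[0.5,0,0,0,0,0,0],[1,0,0,0,0,0,0],[1,0,0,0,0,0,0],[1,0,0,0,0,0,0],[1,0,0,0,0,0,0],[1,0,0,0,0,0,0]]' 30; python3 -m handwheel '[[1,0,0,-1,0,0,0],[1,0,0,-2,0,0,0],[1,0,0,-3,0,0,0],[1,0,0,-3,0,0,0],[1,0,0,-3,0,0,0],[1,0,0,-3,0,0,0],[1,-3,0,0,0,0,0],[1,-3,0,0,0,0,0],[1,-3,0,0,0,0,0],[1,0,0,0,0,0,0],[1,0,0,0,0,0,0],[1,0,0,0,0,0,0]]'; python3 - <<'E'
from h import *
a=snapshot('top');b=snapshot('side');s=sense();print(s['tool_pos'],s['ft_force'],s['finger_gap'])
for p in (a,b):
 for n in('spatula_tip','spatula','lid_edge','jar','beaker','rest'):
  for d in place_of(p,n)[:2]: print(n,round(d['conf'],2),np.array(d['location']))
cv2.imwrite('pics/l.png',cv2.resize(b['image'][90:350,130:430],None,fx=2.3,fy=2.3)[:,:,::-1])
E
```

```text
time: 17.07
tool_pos: [586.7, 187.3, 33.2]
tcp_rot: [180.0, 0.0, -9.9]
ft_force: [0.4, -0.5, -0.3]
finger_gap: 85.3
grip_force: 0.0
time: 18.07
tool_pos: [498.6, 203.0, 184.3]
tcp_rot: [-180.0, -0.1, -9.9]
ft_force: [-0.3, 0.8, -0.1]
finger_gap: 85.4
grip_force: 0.0
[499.1 202.8 184. ] [-0.6 -0.1  0.1] 85.18874012774947
spatula_tip 0.8 [723.5 161.9  35.9]
spatula 0.66 [630.9 180.3  25.9]
lid_edge 0.6 [ 738.9 -227.6  201.9]
jar 0.63 [786.2  -3.2  -0.4]
beaker 0.94 [573.9   6.6  -0.5]
beaker 0.69 [ 741.3 -226.8  206.3]
rest 0.86 [431.8  37.5   2.5]
rest 0.64 [626.  175.7   2. ]
spatula_tip 0.84 [729.9 161.8  33.1]
spatula 0.83 [629.5 184.3  29.1]
lid_edge 0.61 [ 737.  -226.5  209.7]
lid_edge 0.52 [627.  178.1  -4.2]
jar 0.83 [786.6  -7.3  -0.4]
beaker 0.84 [575.4   7.5  -0.9]
rest 0.91 [625.6 178.4  -0.9]
rest 0.91 [428.3  30.7   4.4]
```

View pics/l.png

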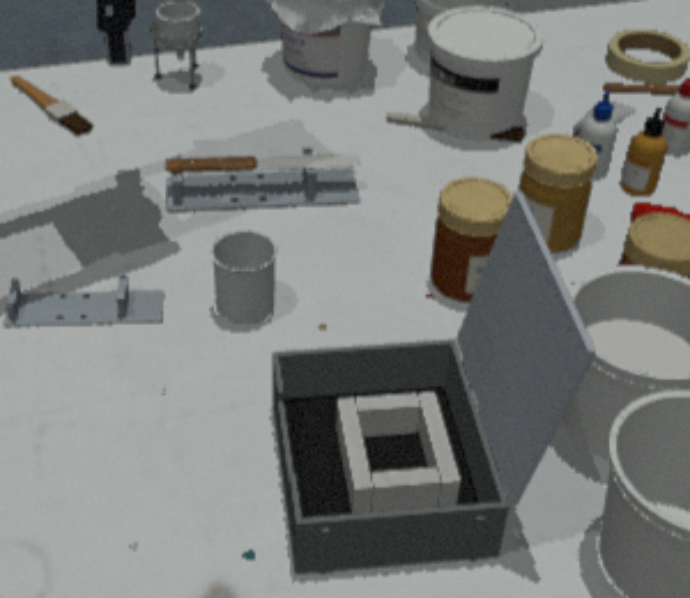

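The spatula is on its rest at (260,162), the lid stands past upright at (520,350), and the jar and beaker are unmoved.

```bash
python3 -c "from bench import hand_in; print(hand_in())"
```

```text
the job is handed in; nothing more can be done
None
```

I levered the lid open with the spatula to about 101°, past upright, laid the spatula back on its rest the way round I found it with the jar and beaker unmoved, and handed the job in at about 18 s.

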